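Sort the hardware stripped off a mooring

ROBOT

A 6-joint arm with a two-finger parallel gripper is mounted at the origin on the work surface. World frame = base frame: x ahead of the robot, y to its left, z up, the work surface at z = 0. Lengths are in mm, angles in rad, forces in N, time in s.
With the tool pointing down it reaches from about 300 to 775 mm from the base axis. Payload 14.6 kg.
Tool frame: the origin (TCP) lies between the finger pads; the fingertips stand manip.tip_reach ahead of it and the grasp point (between the pads) lies 5 mm behind it (manip.tip_reach is the distance from the TCP to the fingertips, in mm); z points along the fingers, y is the line along which they close (so a half turn about z gives the same grasp; the last joint's range is limited). The gripper opens to 94 mm and grips with 3 to 60 N. Pads are 16 mm wide; open, the fingers measure 119 mm over their backs; the gripper's body (75 mm by 177 mm) begins 78 mm behind the grasp point.
Start: joints at [1.129, 0.3, 1.521, -0, 1.321, -0.067], TCP at [201.344, 511.81, 219.446] pointing down, gripper open.
Joint ranges: [-3.03, 3.03], [-0.79, 2.21], [0.23, 2.52], [-1.04, 4.18], [0, 3.07], [-2.55, 2.55]. Speed limits (rad/s): [2.22, 2.22, 2.57, 3.14, 3.14, 3.14].

INTERFACE

Orientations are given as [roll, pitch, yaw] about the fixed x, y, z axes, in that order (R = Rz(yaw) Ry(pitch) Rx(roll)).
In Python, from cell import manip gives the robot as it stands. The module is installed in compiled form; this text tells all that it offers.
- The arm moves only by the shell command python3 -m creep 'ROWS' [FORCE]. ROWS is JSON, a list of rows, each a list of 3 entries, a list of its own where there are three numbers: the opening, from -1 (shut) to 1 (fully open), then the shift along the tool's x, y, z in cm, then the turn about the tool's z in units of 5 degrees (1.0 is 5 degrees). In form: [[grip, [tx, ty, tz], roll], ...]. A call has 1 to 12 rows; each row is the pose to reach, as a shift and turn from the pose commanded when the call began, along the tool's axes at that moment; what a row does not reach only later rows make up. A row lasts 1/10 s, in which the tool goes at most 50 mm and 8.59 degrees, less where a joint would pass 70% of its speed; a pose out of reach is approached as far as the arm can. A call with a gripper value outside its range is refused whole. The fingers move at their own pace and stop on an object; FORCE is the grip in N (left out, the last holds). Time passes only in rows, so rows that repeat a pose let the fingers close. It gives the time, the measured TCP pose, the force, the opening and the grip force at its end, in the units of the state.
- manip.read_state(): the state, without advancing time (a new reading comes with each control period).
- manip.camera(name): name is "side" or "top"; returns the picture (480x640x3 uint8, red, green, blue); there is no depth.
- manip.camera_params(name): a dict with "fovy" (degrees; the focal length in pixels is half the picture's height over the tangent of half this angle, whatever the lens; pixels are square), "cx", "cy" (the principal point, pixels), "origin" and "attitude" of the camera in the world. Camera axes: x right, y down, z forward; pixel columns grow to the right and rows downward; lengths in mm; the calibration is good to about 2 mm. A picture is of the moment at which its call begins. camera_params takes no time and is no camera call.
- manip.sign_off(): hands the job in; it is judged then, once.
The state is a dict: "clock": time; "joints": joint angles; "qd": joint speeds; "effort": joint torques, N m; "eef_pos": TCP position; "eef_rot": TCP orientation; "wrist_force": force on the tool from outside, world axes, zero at the start; "moment": the same for the moment, N m; "finger_gap": finger opening in mm; "finger_force": force on a finger pad.
Only numpy, scipy, OpenCV 4.12 (cv2) and the standard library are available. Lean on these libraries where they do the work, as an engineer would, in place of code of your own. Each camera call takes 0.05 s, during which the arm holds its last target. There are 200 camera calls.

TASK

Sort the parts just stripped off the mooring. Lay the two temperature loggers gently into the rack without dropping them, one in each pair of V saddles and both with the sensor tip pointing away from the rack's upright end plate; thread the two zinc ring anodes onto the spindle, the large one at the bottom and the small one on top of it; and put the shackle in the grey bin. Leave the jar and the spanner where they are.

Things in the scene. Friction and masses are not known exactly. Their poses are not given: they have to be found in the camera images.
- logger_a: Logger: white tube 26 mm thick, 138 mm long, lying level. Origin on its axis, mid bare white length (94 mm), the place to grip across. +x runs along the tube to the dark tapered sensor tip (79 mm off, past a black 28 mm square collar, 8 mm long); the other end is a flat grey 28 mm square cap (face at x = -59 mm). On the bench it rests on cap and collar, axis 14 mm up, not rolling. 0.15 kg.
- logger_b: The second temperature logger, identical to the first; same origin and axes.
- anode_large: Larger of two dull grey zinc ring anodes, lying flat: outside 60 mm, hole 26 mm, 18 mm high. Origin on its axis at the underside, z up. About 0.29 kg.
- anode_small: Smaller zinc ring anode, lying flat: outside 44 mm, hole 26 mm, 18 mm high. Origin on its axis at the underside, z up. About 0.13 kg.
- shackle: Steel D shackle lying flat, 79 mm long, 12 mm bar. Origin between its legs, at the underside; x along the legs to the round bow (39 mm ahead). Eyes 20 mm in diameter and a cross pin at x = -30 mm, pin head reaching 27 mm out on +y. Legs at y = +-15 mm, bar centre about 8 mm up: grip both near the origin, closing along y, 42 mm over both. 0.22 kg.
- rack: Fixed rack: grey base 136 mm wide, 8 mm thick; upright aluminium end plate 48 mm high across its -x end. Two berths along x, at y = +38 and -38 mm, each two white 45 degree V saddles, 8 mm thick, 56 mm apart, 32 mm high, midpoint x = +35 mm; fingers fit between. Origin at bench level, 43 mm from the plate, x away from it, z up. Home: logger along x, tip to +x, middle at x = 35 mm, axis 32 mm up.
- spindle: Fixed spindle: round aluminium base 90 mm across and 10 mm thick with an upright steel post of 12 mm diameter in its middle, its tapered top 60 mm above the bench. Origin on the axis at bench level, z up.
- bin: Fixed grey plastic open bin, 110 mm (x) by 150 mm (y), 40 mm high, walls and floor 4 mm. Origin under its centre at bench level, z up.
- jar: Bystander: standing grease jar, 54 mm in diameter, 55 mm high. Origin at the centre of its underside.
- wrench: Bystander: steel spanner 150 mm long lying flat along its x axis. Origin about the middle of its underside.
There are look-alikes about, which are no part of the job. Leave any pink or purple look-alike of the anode_large alone.

How it is judged (in metres and radians):
At the end, for the whole second after the job is handed in: Loggers: one per berth, middle within 12 mm across and 16 mm along, axis 32 mm up (6), within 0.15 rad of x, tip away from the plate. Anodes flat (0.15 rad) on the post (12 mm), large on the base, small on it (undersides 10 and 28 mm up, 5 each). Shackle on the bin floor. All at rest (((y of logger_a in the frame of rack between 0.026 and 0.05 m and z of logger_a in the frame of rack between 0.026 and 0.038 m and x of logger_a in the frame of rack between 0.019 and 0.051 m and x of rack in the frame of logger_a below -0.012 m and angle between the x axis of each of logger_a, logger_b and the x axis of rack, either way round below 0.15 rad and y of logger_b in the frame of rack between -0.05 and -0.026 m and z of logger_b in the frame of rack between 0.026 and 0.038 m and x of logger_b in the frame of rack between 0.019 and 0.051 m and x of rack in the frame of logger_b below -0.012 m) or (y of logger_a in the frame of rack between -0.05 and -0.026 m and z of logger_a in the frame of rack between 0.026 and 0.038 m and x of logger_a in the frame of rack between 0.019 and 0.051 m and x of rack in the frame of logger_a below -0.012 m and angle between the x axis of each of logger_a, logger_b and the x axis of rack, either way round below 0.15 rad and y of logger_b in the frame of rack between 0.026 and 0.05 m and z of logger_b in the frame of rack between 0.026 and 0.038 m and x of logger_b in the frame of rack between 0.019 and 0.051 m and x of rack in the frame of logger_b below -0.012 m)) and horizontal distance between each of anode_large, anode_small and spindle below 0.012 m and z of anode_large in the frame of spindle between 0.005 and 0.015 m and angle between each of anode_large, anode_small's own z axis and vertical below 0.15 rad and z of anode_small in the frame of spindle between 0.023 and 0.033 m and x of shackle in the frame of bin between -0.051 and 0.051 m and y of shackle in the frame of bin between -0.071 and 0.071 m and z of shackle in the frame of bin between -0.005 and 0.035 m and linear speed of each of logger_a, logger_b, anode_large, anode_small, shackle below 0.03 m/s); the robot touches nothing.
It fails at once if a logger is let fall (moving at over 0.6 m/s, as after a fall of 18 mm, with no finger on it) ((contact force between logger_a and the fingers below 0.1 N and linear speed of logger_a above 0.6 m/s) or (contact force between logger_b and the fingers below 0.1 N and linear speed of logger_b above 0.6 m/s)).
It fails at once if the jar or the spanner is moved by more than 30 mm (distance of any of jar, wrench from where it was at the start of the episode above 0.03 m).
It also fails if it takes over 109 s, if anything falls off the work surface, if the arm or the gripper's body presses on something with over 40 N, if the wrist force passes 120 N, or if a joint passes its speed limit or range.

## Working session

There is one attempt and no reset: what is moved stays moved. The work goes in short steps, Python scripts to look and compute and a shell command to move; the robot and the scene stay as the last step left them, time stands still between calls to the robot, and variables do not carry over. Pictures are saved under pics/ and viewed, at most 14 in all, crops included, and the job is handed in when it is done.

```bash
mkdir -p pics; python3 - <<'E'
from cell import manip
import cv2
for n in("top","side"):
    cv2.imwrite(f"pics/{n}0.png",manip.camera(n)[:,:,::-1]); print(n,manip.camera_params(n))
s=manip.read_state();print(s,manip.tip_reach)
E
```

```text
top {'fovy': 57.67129460071339, 'cx': 314.59641748636653, 'cy': 247.69238682737668, 'origin': array([ 376.73725893,   -9.51504939, 1023.24778554]), 'attitude': array([-3.01694797, -0.01206996, -1.58035716])}
side {'fovy': 56.02823479821008, 'cx': 311.6740665438947, 'cy': 239.2688653045236, 'origin': array([ 229.76367354, -536.93793469,  598.07698781]), 'attitude': array([-2.30548933,  0.01174422, -0.49856381])}
{'clock': 0.1, 'joints': array([ 1.12939856e+00,  3.00391247e-01,  1.52148274e+00, -1.55643542e-05,
        1.32070970e+00, -6.65989842e-02]), 'qd': array([ 0.00062902, -0.00072441, -0.00274893, -0.00045029, -0.0003012 ,
       -0.00042825]), 'effort': array([ 2.98227515e-04, -5.32640183e+01, -3.53288305e+01,  7.09050894e-02,
        2.35149404e-02, -8.94491478e-06]), 'eef_pos': array([201.26300668, 511.62753941, 218.97172922]), 'eef_rot': array([-3.14060282e+00, -5.09098183e-05,  2.76679771e+00]), 'wrist_force': array([-0.2449889 ,  0.74771614,  0.032444  ]), 'moment': array([0.00712437, 0.00042121, 0.03404287]), 'finger_force': 0.0, 'finger_gap': 93.72736321681197} 14.0
```

View pics/top0.png

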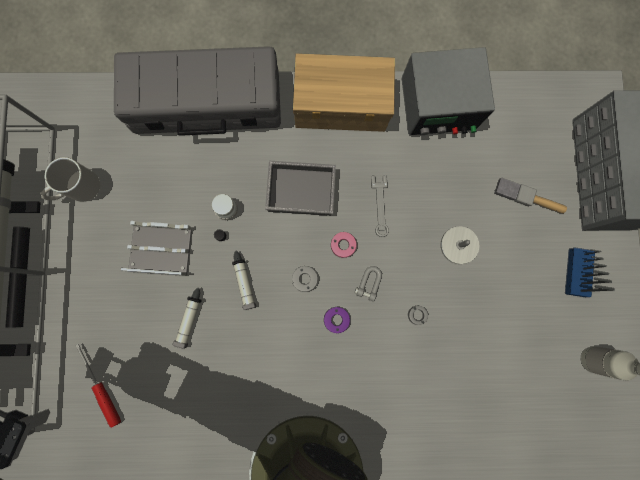

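View pics/side0.png

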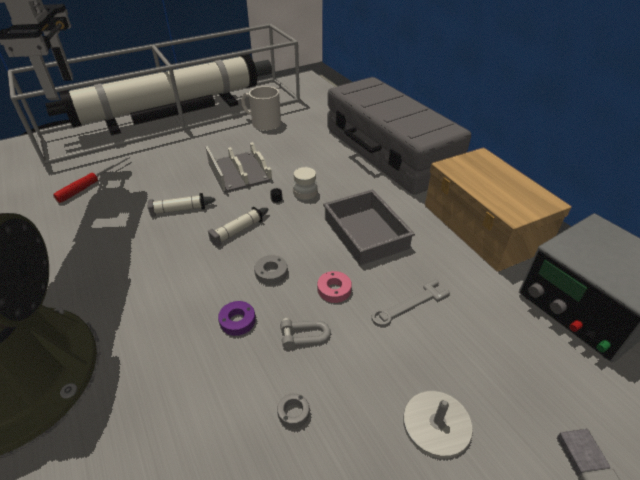

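The top view shows the rack at (160,248), with its end plate probably the tall edge on one side. The loggers are at (188,318) and (244,280) and the jar is at (223,207). The bin is at (302,188), the spindle at (461,245), the shackle at (369,283) and the spanner at (380,205).

Large-anode candidates are grey (305,279), pink (344,244) and purple (337,320). The grey one fits because the others are the coloured look-alikes. The small anode is at (418,315). I'll confirm these in enlarged crops.

```bash
cat > h.py <<'E'
import numpy as np,cv2
from scipy.spatial.transform import Rotation as R
from cell import manip
def cam(n):
    p=manip.camera_params(n);f=240/np.tan(np.radians(p["fovy"]/2))
    return p["origin"],R.from_euler("xyz",p["attitude"]).as_matrix(),f,p["cx"],p["cy"]
def ray(n,u,v):
    o,M,f,cx,cy=cam(n);return o,M@np.array([(u-cx)/f,(v-cy)/f,1])
def at(n,u,v,z):
    o,d=ray(n,u,v);return o+d*(z-o[2])/d[2]
def proj(n,P):
    o,M,f,cx,cy=cam(n);q=M.T@(np.asarray(P,float)-o);return q[:2]/q[2]*f+[cx,cy]
def tri(a,b):
    o1,d1=ray("top",*a);o2,d2=ray("side",*b)
    s=np.linalg.lstsq(np.c_[d1,-d2],o2-o1,rcond=None)[0];p,q=o1+s[0]*d1,o2+s[1]*d2
    return (p+q)/2,np.linalg.norm(p-q)
def crop(img,u0,v0,w,h,k,name):
    c=cv2.resize(img[v0:v0+h,u0:u0+w,::-1],None,fx=k,fy=k,interpolation=cv2.INTER_CUBIC)
    for x in range(-(-u0//20)*20,u0+w,20):
        cv2.line(c,(int((x-u0+.5)*k),0),(int((x-u0+.5)*k),6),(0,255,255),1);cv2.putText(c,str(x),(int((x-u0)*k)-10,18),0,.4,(0,255,255),1)
    for y in range(-(-v0//20)*20,v0+h,20):
        cv2.line(c,(0,int((y-v0+.5)*k)),(6,int((y-v0+.5)*k)),(0,255,255),1);cv2.putText(c,str(y),(8,int((y-v0)*k)+4),0,.4,(0,255,255),1)
    cv2.imwrite("pics/"+name,c)
E
python3 - <<'E'
from h import *
t=cv2.imread("pics/top0.png")[:,:,::-1];s=cv2.imread("pics/side0.png")[:,:,::-1]
crop(t,110,210,160,145,4,"tl.png");crop(t,260,155,225,175,3.4,"tr.png")
crop(s,140,135,190,120,4.2,"sl.png");crop(s,240,180,240,280,2.14,"sr.png")
for p in [(0,0,0),(400,0,0),(400,200,0)]:print(proj("top",p),proj("side",p))
E
```

```text
[306.37500528 473.26845185] [  9.00871233 376.88659947]
[305.13876375 292.31064784] [256.01294879 280.37870915]
[219.26070423 293.11205383] [218.01252199 218.74416389]
```

View pics/tl.png

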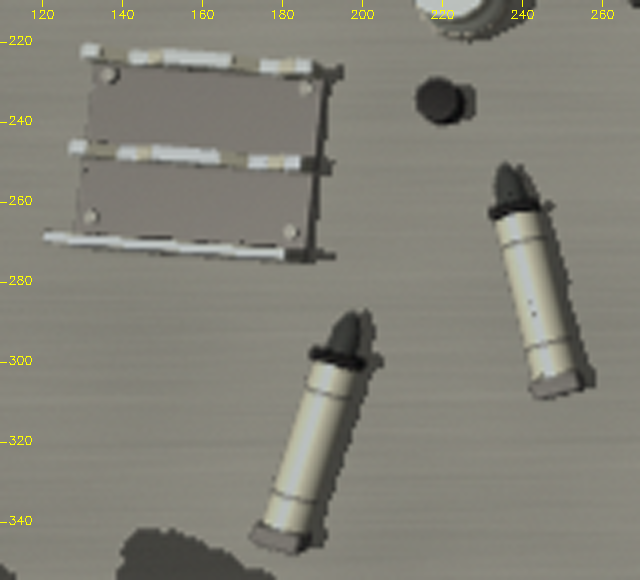

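View pics/tr.png

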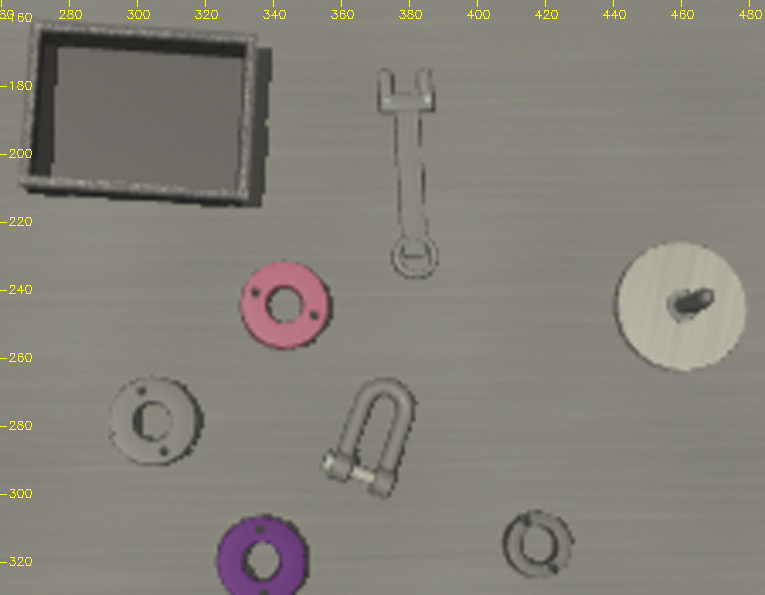

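View pics/sl.png

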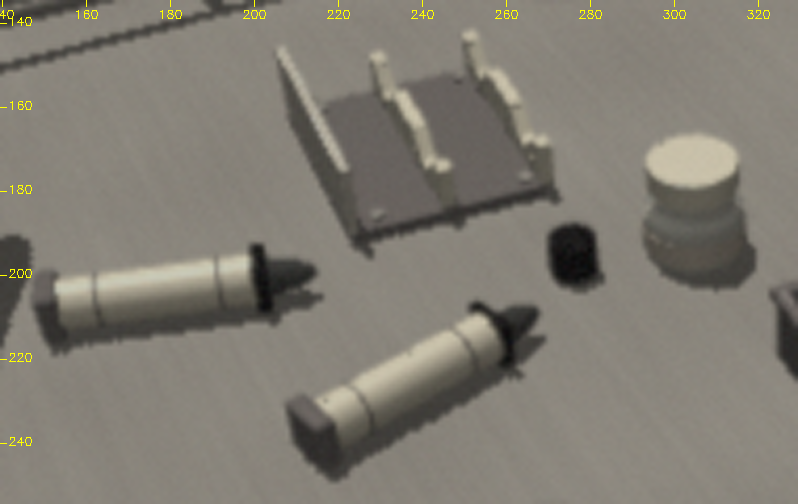

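View pics/sr.png

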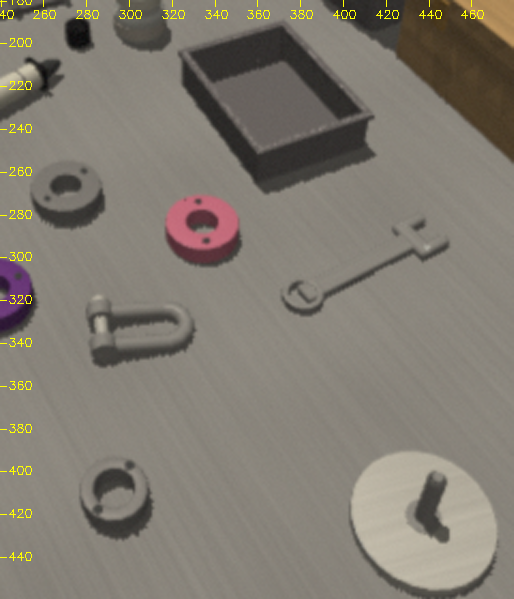

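The crops confirm the plain grey large ring at top (304.7,278.7) and the small one at (418,315). The pink and purple rings are left alone. The rack plate is on the near side, at about v=270, so rack x points to world +x, and both logger tips also point that way. The shackle's pin head is on image-left, and its bow points up and to the right.

```bash
python3 - <<'E'
from h import *
np.set_printoptions(precision=1,suppress=True)
T=lambda x,y:(110+x/4-.5,210+y/4-.5); S=lambda x,y:(140+x/4.2-.5,135+y/4.2-.5)
T2=lambda x,y:(260+x/3.4-.5,155+y/3.4-.5); S2=lambda x,y:(240+x/2.14-.5,180+y/2.14-.5)
D={}
for n,a,b in [("farpostL",T(90,51),S(470,38)),("farpostR",T(305,67),S(540,143)),("nearpostL",T(78,147),S(378,58)),("nearpostR",T(288,162),S(437,165)),
 ("farmid",T(197,58),S(502,86)),("nearmid",T(167,154),S(408,110)),("plateL",T(44,236),S(281,48)),("plateR",T(300,254),S(347,170)),
 ("L1tip",T(350,314),S(316,271)),("L1col",T(334,365),S(251,282)),("L1cap",T(290,530),S(58,302)),
 ("L2tip",T(508,165),S(538,312)),("L2col",T(520,213),S(497,337)),("L2cap",T(553,378),S(333,425)),
 ("AL",T2(152,420.5),S2(66,184)),("AS",T2(538,545),S2(114,487)),
 ("eyeL",T2(338,465),S2(98,306)),("eyeR",T2(382,483),S2(103,345)),("bow",T2(386,378),S2(193,325)),("inbow",T2(384,393),S2(176,325)),
 ("disc",T2(681.5,306),S2(424,519)),("posttop",T2(709,294),S2(437,475)),
 ("binNL",T2(22,186),S2(181,52)),("binFL",T2(38,25),S2(283,26)),("binFR",T2(256,37),S2(372,117)),("binNR",T2(247,203),S2(262,153))]:
    p,e=tri(a,b);D[n]=p;print(n,p,"err %.1f"%e)
for L in("L1","L2"):
    a,b,t=D[L+"col"],D[L+"cap"],D[L+"tip"];d=t-b;print(L,"mid",(a+b)/2,"len",np.linalg.norm(a-b),"tip-cap",np.linalg.norm(d),"yaw",np.arctan2(d[1],d[0]))
# height-fixed top-only checks
for n,uv,z in[("AL",T2(152,420.5),18),("AS",T2(538,545),18),("disc",T2(681.5,306),10),("L1col",T(334,365),14),("L1cap",T(290,530),14),("L2col",T(520,213),14),("L2cap",T(553,378),14)]:print(n,at("top",*uv,z))
for n,uv,z in[("AL",S2(66,184),18),("AS",S2(114,487),18),("disc",S2(424,519),10)]:print("side",n,at("side",*uv,z))
E
```

```text
farpostL [562.5 396.3  32.3] err 1.1
farpostR [551.7 272.7  33.7] err 1.8
nearpostL [507.  400.3  33.2] err 0.8
nearpostR [496.2 281.3  33.1] err 3.3
farmid [556.8 334.3  34.8] err 2.6
nearmid [504.5 352.3  25.3] err 1.0
plateL [455.  410.1  49.8] err 0.8
plateR [442.9 266.1  56.4] err 1.7
L1tip [412.  248.   15.4] err 0.5
L1col [381.8 257.1  13.9] err 2.2
L1cap [290.3 277.1  22.4] err 1.6
L2tip [496.6 158.3  17.7] err 0.7
L2col [469.8 150.7  17.6] err 1.8
L2cap [376.6 130.7  16.1] err 4.9
AL [431.4   1.9  21.1] err 0.9
AS [ 345.7 -256.8   19.4] err 0.7
eyeL [ 400.1 -123.5   18.4] err 1.5
eyeR [ 388.4 -153.7   14.6] err 0.2
bow [ 460.5 -160.4   -1. ] err 1.2
inbow [ 448.7 -157.6    3.8] err 3.5
disc [ 508. -365.   10.] err 0.9
posttop [ 507.9 -364.    63.8] err 3.0
binNL [589.9  87.7  42.6] err 1.6
binFL [701.3  78.3  39.1] err 2.2
binFR [692.3 -71.2  39.5] err 1.2
binNR [578.7 -64.5  42.7] err 4.9
L1 mid [336.  267.1  18.2] len 94.02631637303998 tip-cap 125.40988251297705 yaw -0.2347581670322489
L2 mid [423.2 140.7  16.8] len 95.39469038184339 tip-cap 123.16208544624737 yaw 0.22667157561884374
AL [432.    1.8  18. ]
AS [ 346.  -257.2   18. ]
disc [ 508.4 -365.3   10. ]
L1col [382.8 256.8  14. ]
L1cap [290.3 279.3  14. ]
L2col [469.3 151.6  14. ]
L2cap [374.2 131.6  14. ]
side AL [432.    4.8  18. ]
side AS [ 345.7 -256.    18. ]
side disc [ 507.5 -364.8   10. ]
```

```bash
cat > go.py <<'E'
import sys
from h import *
x,y,z,psi=map(float,sys.argv[1:5]);s=manip.read_state();p=s["eef_pos"]
M=R.from_euler("xyz",s["eef_rot"]).as_matrix();d=M.T@(np.array([x,y,z])-p)/10
t=M[:,0];c=np.arctan2(t[1],t[0]);q=-np.degrees((psi-c+np.pi)%(2*np.pi)-np.pi)/5
print("shift",d.round(2),"turn",round(q,2),"now",p.round(1),"psi",round(c,3),"j6",s["joints"][5].round(2),"gap",s["finger_gap"].round(1))
E
python3 go.py 336.5 268 80 2.905
python3 - <<'E'
from h import *
t=cv2.imread("pics/top0.png")[:,:,::-1].copy()
o=np.array([529.3,337.7]);w=-0.09;X=np.array([np.cos(w),np.sin(w)]);Y=np.array([-X[1],X[0]])
P=lambda a,b,z:np.r_[o+(a-35)*X+b*Y,z]
from h import crop
c=t[210:290,110:210].copy();c=cv2.resize(c,None,fx=6,fy=6,interpolation=cv2.INTER_CUBIC)
def L(A,B,col):
    a,b=[tuple(int(v) for v in ((proj("top",q)-[110,210]+.5)*6)) for q in(A,B)];cv2.line(c,a,b,col,1)
for y in(38,-38):
    for x in(7,63):L(P(x-5,y,13.6),P(x+5,y,13.6),(255,0,0))
    L(P(7,y,32),P(63,y,32),(0,255,0))
for y in(0,68,-68):L(P(-43,y,48),P(-35,y,48),(255,0,255))
L(P(-43,-68,48),P(-43,68,48),(0,0,255))
for x in(3,11,59,67):L(P(x,-68,32),P(x,68,32),(0,255,255))
cv2.imwrite("pics/ov.png",c[:,:,::-1])
E
```

```text
Traceback (most recent call last):
  File "go.py", line 6, in <module>
    print("shift",d.round(2),"turn",round(q,2),"now",p.round(1),"psi",round(c,3),"j6",s["joints"][5].round(2),"gap",s["finger_gap"].round(1))
                                                                                                                    ^^^^^^^^^^^^^^^^^^^^^
AttributeError: 'float' object has no attribute 'round'
```

View pics/ov.png

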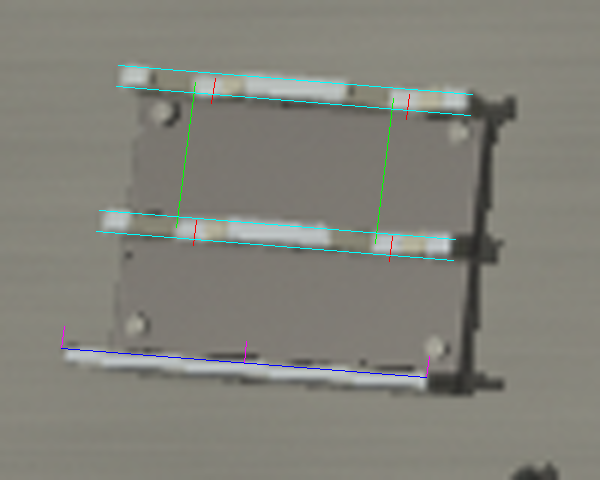

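The overlay shows the fitted rack model lying on the saddles, with the plate ends at about (120,268) and (181,273). The V centres agree to about 1 mm. Moving to logger A (the left one).

```bash
sed -i 's/s\["finger_gap"\].round(1)/round(float(s["finger_gap"]),1),"F",s["wrist_force"].round(1)/; s/s\["joints"\]\[5\].round(2)/round(float(s["joints"][5]),2)/' go.py; python3 go.py 336.5 268 80 2.905
```

```text
shift [-21.5  -17.71  13.91] turn -1.58 now [201.3 511.6 219. ] psi 2.767 j6 -0.07 gap 93.7 F [-0.2  0.7  0. ]
```

```bash
python3 -m creep '[[0,[-2,-1.7,1],-0.2],[0,[-5,-4,3],-0.4],[0,[-8,-6.6,5],-0.6],[0,[-11,-9,7],-0.8],[0,[-14,-11.5,9],-1],[0,[-17,-14,11],-1.2],[0,[-19.5,-16,12.6],-1.4],[0,[-21,-17.3,13.6],-1.58],[0,[-21.5,-17.71,13.91],-1.58],[0,[-21.5,-17.71,13.91],-1.58],[0,[-21.5,-17.71,13.91],-1.58],[0,[-21.5,-17.71,13.91],-1.58]]' 15; python3 go.py 336.5 268 17 2.905
```

```text
clock: 1.3
eef_pos: [336.4, 269.2, 80.8]
eef_rot: [3.141, 0.0, 2.906]
wrist_force: [0.1, 0.4, -0.5]
finger_gap: 46.7
finger_force: 0.0
shift [-0.04 -0.12  6.38] turn 0.01 now [336.4 269.2  80.8] psi 2.906 j6 -0.75 gap 46.7 F [ 0.1  0.4 -0.5]
```

```bash
python3 -m creep '[[0,[0,-0.1,1.5],0],[0,[0,-0.1,3.5],0],[0,[0,-0.1,5],0],[0,[0,-0.1,6],0],[0,[0,-0.1,6.3],0],[0,[0,-0.1,6.3],0],[-1,[0,-0.1,6.3],0],[-1,[0,-0.1,6.3],0],[-1,[0,-0.1,6.3],0],[-1,[0,-0.1,6.3],0],[-1,[0,-0.1,6.3],0],[-1,[0,-0.1,6.3],0]]' 15; python3 go.py 336.5 268 17 2.905
```

```text
clock: 2.5
eef_pos: [336.7, 267.6, 17.8]
eef_rot: [3.141, 0.001, 2.905]
wrist_force: [-1.4, 0.8, 6.7]
finger_gap: 25.5
finger_force: 14.9
shift [0.03 0.04 0.08] turn -0.01 now [336.7 267.6  17.8] psi 2.905 j6 -0.75 gap 25.5 F [-1.4  0.8  6.7]
```

```bash
python3 -m creep '[[-1,[0,0,-0.5],0],[-1,[0,0,-2],0],[-1,[0,0,-4],0],[-1,[0,0,-6],0],[-1,[0,0,-7.5],0],[-1,[0,0,-8],0],[-1,[0,0,-8],0],[-1,[0,0,-8],0]]' 25; python3 go.py 532.4 374.8 100 3.052
```

```text
clock: 3.3
eef_pos: [336.0, 267.1, 96.7]
eef_rot: [-3.141, -0.001, 2.905]
wrist_force: [-0.2, 0.0, -1.6]
finger_gap: 25.6
finger_force: 24.7
shift [-16.56  15.08  -0.36] turn -1.69 now [336.  267.1  96.7] psi 2.905 j6 -0.75 gap 25.6 F [-0.2  0.  -1.6]
```

```bash
python3 -m creep '[[-1,[-1.5,1.4,-0.2],-0.2],[-1,[-4,3.7,-0.3],-0.5],[-1,[-7,6.5,-0.3],-0.8],[-1,[-10,9.1,-0.3],-1.1],[-1,[-13,11.8,-0.3],-1.4],[-1,[-15,13.7,-0.3],-1.6],[-1,[-16.2,14.8,-0.3],-1.69],[-1,[-16.56,15.08,-0.3],-1.69],[-1,[-16.56,15.08,-0.3],-1.69],[-1,[-16.56,15.08,-0.3],-1.69],[-1,[-16.56,15.08,-0.3],-1.69]]'; python3 go.py 532.4 374.8 36 3.052;  python3 - <<'E'
from h import *
crop(manip.camera("top")[:,:,:],60,150,200,150,4,"carry.png")
E
```

```text
clock: 4.4
eef_pos: [532.1, 374.8, 100.4]
eef_rot: [-3.141, -0.0, 3.052]
wrist_force: [0.1, -0.1, -2.1]
finger_gap: 25.5
finger_force: 24.7
shift [-0.03  0.    6.44] turn 0.0 now [532.1 374.8 100.4] psi 3.052 j6 -0.92 gap 25.5 F [ 0.1 -0.1 -2.1]
```

View pics/carry.png

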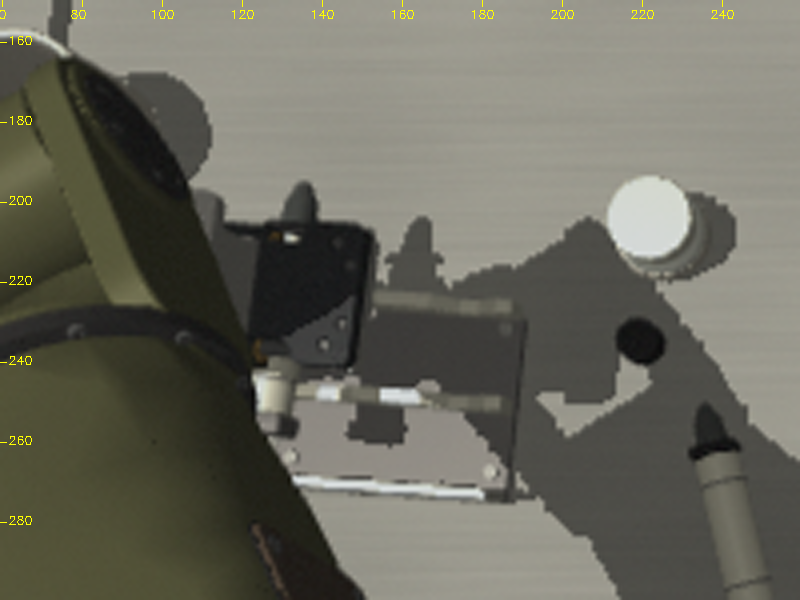

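The logger is held level above the +y berth, with the tip at (135,199), forward, and the cap at (131,255), short of the plate. Lowering it.

```bash
python3 -m creep '[[-1,[0,0,1],0],[-1,[0,0,2.5],0],[-1,[0,0,4],0],[-1,[0,0,5],0],[-1,[0,0,5.6],0],[-1,[0,0,5.9],0],[-1,[0,0,6.1],0],[-1,[0,0,6.2],0],[-1,[0,0,6.2],0],[-1,[0,0,6.2],0]]'; python3 go.py 532.4 374.8 36 3.052
```

```text
clock: 5.45
eef_pos: [532.9, 375.2, 38.7]
eef_rot: [3.141, 0.0, 3.052]
wrist_force: [-0.4, 0.9, -1.8]
finger_gap: 25.7
finger_force: 24.7
shift [ 0.04 -0.04  0.27] turn 0.0 now [532.9 375.2  38.7] psi 3.052 j6 -0.92 gap 25.7 F [-0.4  0.9 -1.8]
```

```bash
python3 -m creep '[[-1,[0,0,0.1],0],[-1,[0,0,0.2],0],[-1,[0,0,0.25],0],[-1,[0,0,0.25],0],[-1,[0,0,0.25],0]]'; python3 -m creep '[[-1,[0,0,0.1],0],[-1,[0,0,0.1],0],[-1,[0,0,0.1],0]]' 6
```

```text
clock: 5.95
eef_pos: [533.0, 375.6, 36.6]
eef_rot: [3.14, 0.001, 3.052]
wrist_force: [-0.5, 3.1, 5.8]
finger_gap: 25.5
finger_force: 24.9
clock: 6.25
eef_pos: [533.2, 375.9, 35.6]
eef_rot: [3.139, 0.002, 3.052]
wrist_force: [1.9, 6.4, 4.3]
finger_gap: 25.7
finger_force: 6.0
```

```bash
python3 -m creep '[[-0.3,[0,0,0],0],[-0.15,[0,0,0],0],[-0.05,[0,0,0],0],[-0.05,[0,0,0],0],[-0.05,[0,0,-0.5],0],[-0.05,[0,0,-2],0],[-0.05,[0,0,-4],0],[-0.05,[0,0,-6.5],0],[-0.05,[0,0,-7],0],[-0.05,[0,0,-7],0]]'; python3 go.py 422.3 141.4 105 3.355
```

```text
clock: 7.25
eef_pos: [533.1, 375.3, 106.2]
eef_rot: [3.14, 0.002, 3.052]
wrist_force: [1.1, -0.6, -0.5]
finger_gap: 44.5
finger_force: 0.0
shift [  8.95 -24.28   0.07] turn -3.47 now [533.1 375.3 106.2] psi 3.052 j6 -0.92 gap 44.5 F [ 1.1 -0.6 -0.5]
```

```bash
python3 -m creep '[[-0.05,[0.7,-2,0],-0.3],[-0.05,[1.8,-5,0],-0.7],[-0.05,[3.1,-8.4,0],-1.2],[-0.05,[4.4,-12,0],-1.7],[-0.05,[5.8,-15.7,0],-2.2],[-0.05,[7.2,-19.4,0],-2.7],[-0.05,[8.2,-22.3,0],-3.1],[-0.05,[8.8,-23.8,0],-3.4],[0,[8.95,-24.28,0],-3.47],[0,[8.95,-24.28,0],-3.47],[0,[8.95,-24.28,0],-3.47],[0,[8.95,-24.28,0],-3.47]]'; python3 go.py 422.3 141.4 17.5 3.355;  python3 - <<'E'
from h import *
a=manip.camera("top");b=manip.camera("side")
def c(i,u,v):return cv2.resize(i[v:v+100,u:u+133,::-1],None,fx=3,fy=3,interpolation=cv2.INTER_CUBIC)
cv2.imwrite("pics/l1.png",np.hstack([c(a,90,195),c(b,180,110)]))
E
```

```text
clock: 8.45
eef_pos: [422.1, 141.8, 104.6]
eef_rot: [3.142, -0.0, -2.928]
wrist_force: [0.3, -0.2, -0.7]
finger_gap: 47.0
finger_force: 0.0
shift [-0.02 -0.05  8.71] turn 0.0 now [422.1 141.8 104.6] psi -2.928 j6 -1.54 gap 47.0 F [ 0.3 -0.2 -0.7]
```

View pics/l1.png

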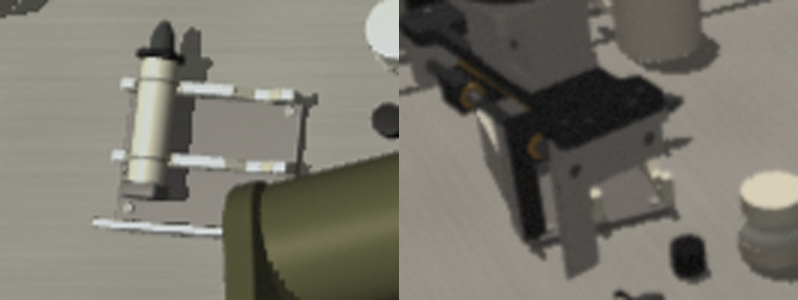

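Logger A is seated in the left berth with its tip forward at top (144,203). Now grasping logger B.

```bash
python3 -m creep '[[0,[0,0,1.5],0],[0,[0,0,4],0],[0,[0,0,6.5],0],[0,[0,0,8],0],[0,[0,0,8.6],0],[0,[0,0,8.65],0],[0,[0,0,8.65],0],[-1,[0,0,8.65],0],[-1,[0,0,8.65],0],[-1,[0,0,8.65],0],[-1,[0,0,8.65],0],[-1,[0,0,8.65],0]]' 15; python3 -m creep '[[-1,[0,0,0],0],[-1,[0,0,-0.5],0],[-1,[0,0,-2],0],[-1,[0,0,-4],0],[-1,[0,0,-6.5],0],[-1,[0,0,-8],0],[-1,[0,0,-8.3],0],[-1,[0,0,-8.3],0],[-1,[0,0,-8.3],0]]' 25; python3 go.py 525.6 299.2 100 3.052
```

```text
clock: 9.75
eef_pos: [422.2, 141.3, 18.7]
eef_rot: [3.142, 0.001, -2.928]
wrist_force: [-2.2, 0.8, 5.6]
finger_gap: 25.3
finger_force: 15.0
clock: 10.65
eef_pos: [421.4, 141.1, 100.5]
eef_rot: [-3.142, -0.001, -2.928]
wrist_force: [0.2, -0.1, -1.2]
finger_gap: 25.3
finger_force: 24.9
shift [-13.53  13.25   0.03] turn 3.47 now [421.4 141.1 100.5] psi -2.928 j6 -1.54 gap 25.3 F [ 0.2 -0.1 -1.2]
```

```bash
python3 -m creep '[[-1,[-1.2,1.2,0],0.3],[-1,[-3.2,3.1,0],0.8],[-1,[-5.5,5.4,0],1.4],[-1,[-8,7.8,0],2],[-1,[-10.5,10.3,0],2.7],[-1,[-12.3,12,0],3.2],[-1,[-13.2,12.9,0],3.47],[-1,[-13.53,13.25,0],3.47],[-1,[-13.53,13.25,0],3.47],[-1,[-13.53,13.25,0],3.47],[-1,[-13.53,13.25,0],3.47]]'; python3 go.py 525.6 299.2 40 3.052
```

```text
clock: 11.75
eef_pos: [525.8, 298.8, 101.3]
eef_rot: [-3.141, -0.0, 3.052]
wrist_force: [1.1, 0.0, -1.4]
finger_gap: 25.4
finger_force: 24.9
shift [0.03 0.04 6.13] turn 0.0 now [525.8 298.8 101.3] psi 3.052 j6 -1.03 gap 25.4 F [ 1.1  0.  -1.4]
```

```bash
python3 -m creep '[[-1,[0,0.08,1],0],[-1,[0,0.08,2.5],0],[-1,[0,0.08,4],0],[-1,[0,0.08,5],0],[-1,[0,0.08,5.6],0],[-1,[0,0.08,5.9],0],[-1,[0,0.08,6.1],0],[-1,[0,0.08,6.25],0],[-1,[0,0.08,6.4],0],[-1,[0,0.08,6.4],0],[-1,[0,0.08,6.4],0]]'; python3 go.py 525.6 299.2 36 3.052
```

```text
clock: 12.85
eef_pos: [526.3, 300.3, 37.6]
eef_rot: [3.141, 0.0, 3.052]
wrist_force: [-0.1, 1.0, -1.5]
finger_gap: 25.5
finger_force: 24.9
shift [ 0.06 -0.11  0.16] turn 0.0 now [526.3 300.3  37.6] psi 3.052 j6 -1.02 gap 25.5 F [-0.1  1.  -1.5]
```

```bash
python3 -m creep '[[-1,[0,0,0.1],0],[-1,[0,0,0.15],0],[-1,[0,0,0.15],0],[-1,[0,0,0.15],0]]'; python3 -m creep '[[-1,[0,0,0.1],0],[-1,[0,0,0.1],0],[-1,[0,0,0.1],0]]' 6
```

```text
clock: 13.25
eef_pos: [526.4, 300.5, 36.9]
eef_rot: [3.141, 0.001, 3.052]
wrist_force: [-1.6, 0.6, 8.0]
finger_gap: 25.5
finger_force: 24.9
clock: 13.55
eef_pos: [526.7, 300.7, 36.0]
eef_rot: [3.14, 0.002, 3.052]
wrist_force: [-1.2, 1.8, 6.3]
finger_gap: 25.8
finger_force: 6.0
```

```bash
python3 -m creep '[[-0.3,[0,0,0],0],[-0.15,[0,0,0],0],[-0.05,[0,0,0],0],[-0.05,[0,0,0],0],[-0.05,[0,0,-0.5],0],[-0.05,[0,0,-2],0],[-0.05,[0,0,-4],0],[-0.05,[0,0,-6.5],0],[-0.05,[0,0,-7],0],[-0.05,[0,0,-7],0]]'; python3 go.py 431.8 2.6 90 2.3
```

```text
clock: 14.55
eef_pos: [526.5, 300.4, 106.1]
eef_rot: [3.14, 0.002, 3.052]
wrist_force: [-0.0, 0.2, -0.4]
finger_gap: 44.5
finger_force: 0.0
shift [  6.78 -30.5    1.57] turn 8.62 now [526.5 300.4 106.1] psi 3.052 j6 -1.02 gap 44.5 F [-0.   0.2 -0.4]
```

```bash
python3 -m creep '[[0,[0.4,-2,0],0.6],[0,[1.1,-5,0],1.4],[0.3,[1.9,-8.5,0],2.4],[0.7,[2.7,-12,0],3.4],[0.7,[3.6,-16,0],4.5],[0.7,[4.4,-20,0],5.6],[0.7,[5.3,-24,0],6.7],[0.7,[6.1,-27.5,0.6],7.8],[0.7,[6.6,-29.7,1.2],8.4],[0.7,[6.78,-30.5,1.57],8.62],[0.7,[6.78,-30.5,1.57],8.62],[0.7,[6.78,-30.5,1.57],8.62]]'; python3 -m creep '[[0.7,[0,0,0],0]]'; python3 go.py 431.8 2.6 17 2.3;  python3 - <<'E'
from h import *
a=manip.camera("top");b=manip.camera("side")
def c(i,u,v):return cv2.resize(i[v:v+100,u:u+133,::-1],None,fx=3,fy=3,interpolation=cv2.INTER_CUBIC)
cv2.imwrite("pics/l2.png",np.hstack([c(a,90,195),c(b,180,110)]))
E
```

```text
clock: 15.75
eef_pos: [431.6, 3.1, 89.0]
eef_rot: [-3.141, -0.0, 2.301]
wrist_force: [1.2, -0.2, 0.5]
finger_gap: 80.3
finger_force: 0.0
clock: 15.85
eef_pos: [431.7, 3.3, 89.2]
eef_rot: [3.142, -0.0, 2.302]
wrist_force: [0.2, -0.2, -0.3]
finger_gap: 80.0
finger_force: 0.0
shift [-0.06 -0.04  7.22] turn 0.02 now [431.7   3.3  89.2] psi 2.302 j6 -0.81 gap 80.0 F [ 0.2 -0.2 -0.3]
```

View pics/l2.png

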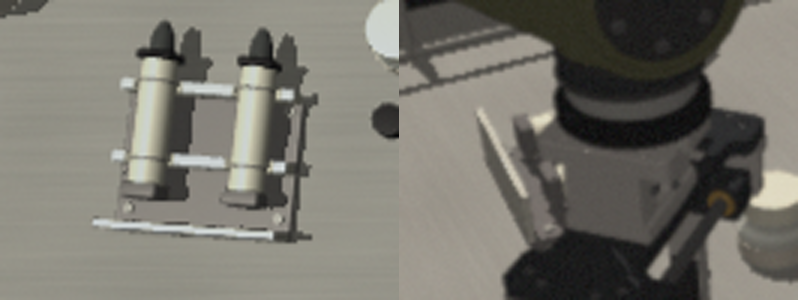

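Both loggers are seated in their berths, with tips at top (144,203) and (177,206). Next is the large grey anode.

```bash
python3 -m creep '[[0.7,[0,0,1.5],0],[0.7,[0,0,4],0],[0.7,[0,0,6],0],[0.7,[0,0,7],0],[0.7,[0,0,7.1],0],[0.7,[0,0,7.1],0],[-1,[0,0,7.1],0],[-1,[0,0,7.1],0],[-1,[0,0,7.1],0],[-1,[0,0,7.1],0],[-1,[0,0,7.1],0],[-1,[0,0,7.1],0]]' 20; python3 -m creep '[[-1,[0,0,0],0],[-1,[0,0,-0.5],0],[-1,[0,0,-2],0],[-1,[0,0,-4.5],0],[-1,[0,0,-7.5],0],[-1,[0,0,-10],0],[-1,[0,0,-11],0],[-1,[0,0,-11],0],[-1,[0,0,-11],0]]' 30; python3 go.py 508 -365 125 2.3
```

```text
clock: 17.15
eef_pos: [431.6, 2.4, 18.6]
eef_rot: [3.141, 0.0, 2.3]
wrist_force: [-1.5, -0.7, 6.7]
finger_gap: 58.5
finger_force: 20.5
clock: 18.05
eef_pos: [430.9, 2.5, 127.1]
eef_rot: [-3.141, -0.001, 2.3]
wrist_force: [0.5, 0.7, -2.8]
finger_gap: 58.3
finger_force: 30.4
shift [-32.54 -18.73   0.2 ] turn -0.0 now [430.9   2.5 127.1] psi 2.3 j6 -0.81 gap 58.3 F [ 0.5  0.7 -2.8]
```

```bash
python3 -m creep '[[-1,[-1.5,-0.9,0],0],[-1,[-4.5,-2.6,0],0],[-1,[-8.3,-4.8,0],0],[-1,[-12.3,-7.1,0],0],[-1,[-16.3,-9.4,0],0],[-1,[-20.3,-11.7,0],0],[-1,[-24.3,-14,0],0],[-1,[-28,-16.1,0],0],[-1,[-30.8,-17.7,0],0],[-1,[-32,-18.4,0],0],[-1,[-32.54,-18.73,0.2],0],[-1,[-32.54,-18.73,0.2],0]]'; python3 -m creep '[[-1,[0,0,0],0],[-1,[0,0,0],0]]'; python3 go.py 508 -365 80 2.3;  python3 - <<'E'
from h import *
b=manip.camera("side")
P=np.array([508,-365,0.]);print(proj("side",P+[0,0,60]),proj("side",P+[0,0,116]))
crop(b,350,270,200,180,3.3,"al.png")
E
```

```text
clock: 19.25
eef_pos: [507.9, -364.8, 124.1]
eef_rot: [-3.141, -0.003, 2.299]
wrist_force: [0.6, 0.2, -2.7]
finger_gap: 58.8
finger_force: 30.4
clock: 19.45
eef_pos: [508.5, -364.1, 126.0]
eef_rot: [3.142, -0.0, 2.301]
wrist_force: [-0.5, -0.5, -3.0]
finger_gap: 58.7
finger_force: 30.4
shift [-0.03 -0.1   4.6 ] turn 0.01 now [ 508.5 -364.1  126. ] psi 2.301 j6 -1.41 gap 58.7 F [-0.5 -0.5 -3. ]
[444.95373838 403.36927152] [453.78953293 379.74351578]
```

View pics/al.png

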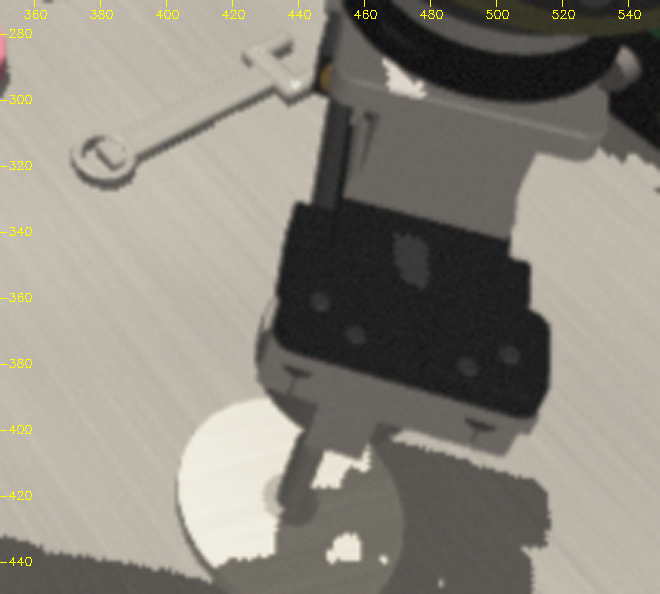

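The ring's left edge is at (428,373), where a ring centred on the TCP should project (about 429). The ring is well centred over the post, so I'm lowering it.

```bash
python3 -m creep '[[-1,[0,-0.1,1],0],[-1,[0,-0.1,2.5],0],[-1,[0,-0.1,4],0],[-1,[0,-0.1,4.8],0],[-1,[0,-0.1,5.4],0],[-1,[0,-0.1,6],0],[-1,[0,-0.1,6],0]]'; python3 go.py 508 -365 29 2.3
```

```text
clock: 20.2
eef_pos: [507.5, -365.6, 65.4]
eef_rot: [-3.141, -0.001, 2.3]
wrist_force: [0.3, 0.3, -2.7]
finger_gap: 58.6
finger_force: 30.4
shift [0.01 0.07 3.64] turn -0.0 now [ 507.5 -365.6   65.4] psi 2.3 j6 -1.41 gap 58.6 F [ 0.3  0.3 -2.7]
```

```bash
python3 -m creep '[[-1,[0,0.03,0.8],0],[-1,[0,0.03,1.8],0],[-1,[0,0.03,2.6],0],[-1,[0,0.03,3.1],0],[-1,[0,0.03,3.4],0],[-1,[0,0.03,3.55],0],[-1,[0,0.03,3.6],0],[-1,[0,0.03,3.6],0]]'; python3 -m creep '[[-1,[0,0,0.1],0],[-1,[0,0,0.1],0]]'
```

```text
clock: 21.0
eef_pos: [508.0, -365.6, 30.4]
eef_rot: [3.142, 0.0, 2.3]
wrist_force: [-0.2, -0.2, -1.9]
finger_gap: 58.4
finger_force: 30.4
clock: 21.2
eef_pos: [508.0, -365.5, 29.2]
eef_rot: [3.142, 0.0, 2.3]
wrist_force: [0.8, -0.2, -3.0]
finger_gap: 58.5
finger_force: 30.4
```

```bash
python3 -m creep '[[-1,[0,0,0.1],0],[-1,[0,0,0.15],0],[-1,[0,0,0.15],0]]';python3 -m creep '[[-0.2,[0,0,0],0],[0.5,[0,0,0],0],[0.5,[0,0,0],0],[0.5,[0,0,0],0],[0.5,[0,0,-1],0],[0.5,[0,0,-3],0],[0.5,[0,0,-6],0],[0.5,[0,0,-9],0],[0.5,[0,0,-10],0],[0.5,[0,0,-10],0]]'; python3 go.py 346 -257 128 2.3
```

```text
clock: 21.5
eef_pos: [508.1, -365.6, 28.7]
eef_rot: [3.142, 0.001, 2.3]
wrist_force: [-4.7, 3.1, 6.8]
finger_gap: 58.6
finger_force: 30.3
clock: 22.5
eef_pos: [508.4, -365.9, 129.2]
eef_rot: [3.141, 0.003, 2.3]
wrist_force: [0.4, -0.1, -0.0]
finger_gap: 70.5
finger_force: 0.0
shift [18.94 -4.86  0.07] turn -0.0 now [ 508.4 -365.9  129.2] psi 2.3 j6 -1.41 gap 70.5 F [ 0.4 -0.1 -0. ]
```

```bash
python3 -m creep '[[0.5,[1.5,-0.4,0],0],[0.5,[4.5,-1.1,0],0],[0.5,[8.5,-2.2,0],0],[0.5,[12.5,-3.2,0.5],0],[0.5,[16,-4.1,2],0],[0.5,[18,-4.6,3.5],0],[0.5,[18.94,-4.86,4.5],0],[0.5,[18.94,-4.86,4.6],0],[0.5,[18.94,-4.86,4.6],0],[0.5,[18.94,-4.86,4.6],0]]'; python3 go.py 346 -257 17 2.3;  python3 - <<'E'
from h import *
a=manip.camera("top")
cv2.imwrite("pics/al2.png",cv2.resize(a[210:280,420:500,::-1],None,fx=6,fy=6,interpolation=cv2.INTER_CUBIC))
print((proj("top",[508,-365,28])-[420,210])*6)
E
```

```text
clock: 23.5
eef_pos: [346.0, -257.0, 81.8]
eef_rot: [3.142, 0.0, 2.3]
wrist_force: [-0.3, -0.1, 0.4]
finger_gap: 70.7
finger_force: 0.0
shift [ 0.01 -0.    6.48] turn -0.0 now [ 346.  -257.    81.8] psi 2.3 j6 -1.45 gap 70.7 F [-0.3 -0.1  0.4]
[255.04903405 201.88622091]
```

View pics/al2.png

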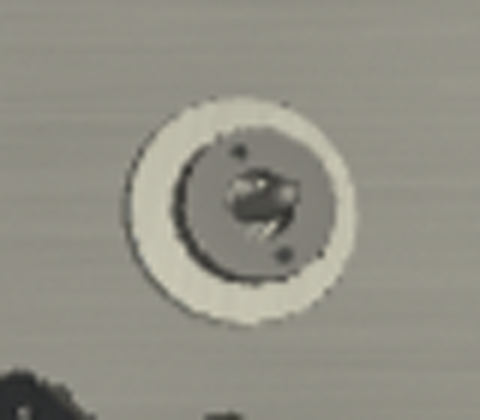

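The large anode sits flat on the spindle base, about 2 mm off centre at crop (260,203). Next is the small anode.

```bash
python3 -m creep '[[0.5,[0,0,1.5],0],[0.5,[0,0,4],0],[0.5,[0,0,5.8],0],[0.5,[0,0,6.35],0],[0.5,[0,0,6.4],0],[0.5,[0,0,6.4],0],[-1,[0,0,6.4],0],[-1,[0,0,6.4],0],[-1,[0,0,6.4],0],[-1,[0,0,6.4],0],[-1,[0,0,6.4],0],[-1,[0,0,6.4],0]]' 20; python3 -m creep '[[-1,[0,0,0],0],[-1,[0,0,-0.5],0],[-1,[0,0,-2],0],[-1,[0,0,-4.5],0],[-1,[0,0,-7.5],0],[-1,[0,0,-10],0],[-1,[0,0,-11],0],[-1,[0,0,-11],0],[-1,[0,0,-11],0]]' 25; python3 go.py 508 -365 127 2.3
```

```text
clock: 24.75
eef_pos: [345.6, -256.7, 17.9]
eef_rot: [-3.142, 0.0, 2.3]
wrist_force: [-1.3, 0.5, 6.3]
finger_gap: 42.7
finger_force: 20.0
clock: 25.65
eef_pos: [345.2, -256.3, 126.6]
eef_rot: [-3.141, -0.001, 2.3]
wrist_force: [-0.1, 0.1, -0.8]
finger_gap: 43.0
finger_force: 25.0
shift [-18.95   4.9   -0.06] turn -0.0 now [ 345.2 -256.3  126.6] psi 2.3 j6 -1.45 gap 43.0 F [-0.1  0.1 -0.8]
```

```bash
python3 -m creep '[[-1,[-1.5,0.4,0],0],[-1,[-4.5,1.2,0],0],[-1,[-8.3,2.1,0],0],[-1,[-12.3,3.2,0],0],[-1,[-15.8,4.1,0],0],[-1,[-18,4.6,0],0],[-1,[-18.95,4.9,0],0],[-1,[-18.95,4.9,0],0],[-1,[-18.95,4.9,0],0],[-1,[-18.95,4.9,0],0]]'; python3 -m creep '[[-1,[0,0,1],0],[-1,[0,0,2.5],0],[-1,[0,0,4],0],[-1,[0,0,4.8],0],[-1,[0,0,5.4],0],[-1,[0,0,6],0],[-1,[0,0,6],0]]'; python3 go.py 508 -365 47 2.3
```

```text
clock: 26.65
eef_pos: [507.7, -364.9, 127.0]
eef_rot: [-3.141, -0.001, 2.3]
wrist_force: [-0.6, 0.4, -1.4]
finger_gap: 42.8
finger_force: 25.0
clock: 27.35
eef_pos: [508.1, -365.2, 66.9]
eef_rot: [-3.141, -0.001, 2.3]
wrist_force: [0.6, -0.3, -0.9]
finger_gap: 42.8
finger_force: 25.0
shift [0.02 0.   1.99] turn -0.0 now [ 508.1 -365.2   66.9] psi 2.3 j6 -1.41 gap 42.8 F [ 0.6 -0.3 -0.9]
```

```bash
python3 -m creep '[[-1,[0,0,0.7],0],[-1,[0,0,1.4],0],[-1,[0,0,1.8],0],[-1,[0,0,1.95],0],[-1,[0,0,2.05],0],[-1,[0,0,2.05],0]]';python3 -m creep '[[-1,[0,0,0.1],0],[-1,[0,0,0.1],0]]'
```

```text
clock: 27.95
eef_pos: [508.4, -365.3, 47.2]
eef_rot: [3.142, 0.0, 2.3]
wrist_force: [0.0, -0.7, -1.7]
finger_gap: 43.2
finger_force: 25.0
clock: 28.15
eef_pos: [508.3, -365.3, 46.2]
eef_rot: [-3.142, 0.0, 2.3]
wrist_force: [-0.4, 0.1, -2.3]
finger_gap: 42.6
finger_force: 25.0
```

```bash
python3 -m creep '[[-1,[0,0,0.1],0],[-1,[0,0,0.15],0],[-1,[0,0,0.15],0]]';python3 -m creep '[[-0.2,[0,0,0],0],[0.3,[0,0,0],0],[0.3,[0,0,0],0],[0.3,[0,0,0],0],[0.3,[0,0,-1],0],[0.3,[0,0,-3],0],[0.3,[0,0,-6],0],[0.3,[0,0,-8],0],[0.3,[0,0,-8],0]]'; python3 - <<'E'
import numpy as np
# shackle frame from triangulated eyes/bow
l,r,b=np.array([400.1,-123.5]),np.array([388.4,-153.7]),np.array([460.5,-160.4])
e=(l+r)/2;d=b-e;print(e,d,np.arctan2(d[1],d[0]),np.linalg.norm(d),e+d/np.linalg.norm(d)*30)
y=l-r;print(np.arctan2(-y[0],y[1]),np.linalg.norm(y))
E
python3 go.py 424 -147 100 2.81
```

```text
clock: 28.45
eef_pos: [508.5, -365.4, 45.9]
eef_rot: [3.142, 0.001, 2.3]
wrist_force: [-4.7, 3.7, 10.9]
finger_gap: 42.7
finger_force: 25.0
clock: 29.35
eef_pos: [509.4, -366.1, 128.4]
eef_rot: [3.141, 0.005, 2.3]
wrist_force: [0.1, -0.7, 0.1]
finger_gap: 61.4
finger_force: 0.0
[ 394.25 -138.6 ] [ 66.25 -21.8 ] -0.3178965721178167 69.7445517585424 [ 422.74684957 -147.97707654]
-0.3696123126914936 32.387188825212974
shift [22.04  8.23  2.73] turn -5.84 now [ 509.4 -366.1  128.4] psi 2.3 j6 -1.41 gap 61.4 F [ 0.1 -0.7  0.1]
```

```bash
python3 -m creep '[[0.3,[1.5,0.6,0],-0.4],[0.3,[4.5,1.7,0],-1.1],[0.3,[8.5,3.2,0],-2.2],[0.3,[12.5,4.7,0],-3.3],[0.3,[16.5,6.2,0.5],-4.4],[0.3,[19.5,7.3,1.5],-5.2],[0.3,[21.5,8,2.3],-5.7],[0.3,[22.04,8.1,2.73],-5.8],[0.3,[22.04,8.1,2.73],-5.8],[0.3,[22.04,8.1,2.73],-5.8]]'; python3 go.py 423.2 -147.8 17 2.80;  python3 - <<'E'
from h import *
a=manip.camera("top")
cv2.imwrite("pics/as.png",cv2.resize(a[210:280,420:500,::-1],None,fx=6,fy=6,interpolation=cv2.INTER_CUBIC))
print((proj("top",[508,-365,46])-[420,210])*6)
E
```

```text
clock: 30.35
eef_pos: [422.3, -147.7, 97.5]
eef_rot: [-3.141, 0.0, 2.805]
wrist_force: [0.2, 0.3, -0.5]
finger_gap: 60.8
finger_force: 0.0
shift [-0.08  0.02  8.05] turn 0.05 now [ 422.3 -147.7   97.5] psi 2.805 j6 -1.65 gap 60.8 F [ 0.2  0.3 -0.5]
[271.62279727 195.54050294]
```

View pics/as.png

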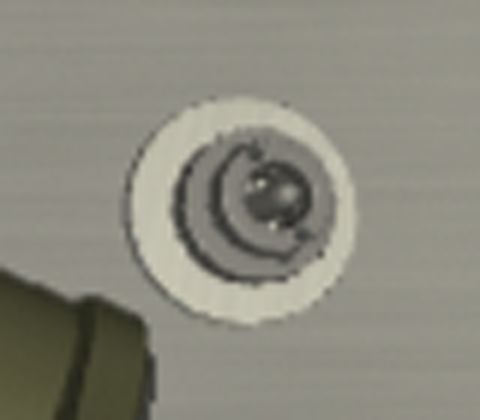

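The small anode is stacked flat on the large one at crop (275,195), concentric with the post. The last part is the shackle.

```bash
python3 -m creep '[[0.3,[-0.08,0,1.5],0],[0.3,[-0.08,0,4],0],[0.3,[-0.08,0,6.5],0],[0.3,[-0.08,0,7.7],0],[0.3,[-0.08,0,8],0],[0.3,[-0.08,0,8],0],[-1,[-0.08,0,8],0],[-1,[-0.08,0,8],0],[-1,[-0.08,0,8],0],[-1,[-0.08,0,8],0],[-1,[-0.08,0,8],0],[-1,[-0.08,0,8],0]]' 20; python3 -m creep '[[-1,[0,0,0],0],[-1,[0,0,-0.5],0],[-1,[0,0,-2],0],[-1,[0,0,-4.5],0],[-1,[0,0,-7.5],0],[-1,[0,0,-9],0],[-1,[0,0,-9],0],[-1,[0,0,-9],0]]' 35; python3 go.py 640 7 107 3.08
```

```text
clock: 31.6
eef_pos: [423.1, -147.5, 18.0]
eef_rot: [-3.141, 0.001, 2.806]
wrist_force: [0.1, 0.1, 6.6]
finger_gap: 41.3
finger_force: 20.0
clock: 32.4
eef_pos: [422.3, -147.1, 106.8]
eef_rot: [3.142, -0.0, 2.806]
wrist_force: [0.1, 0.1, -2.1]
finger_gap: 40.8
finger_force: 35.0
shift [-1.548e+01  2.172e+01 -2.000e-02] turn -3.14 now [ 422.3 -147.1  106.8] psi 2.806 j6 -1.65 gap 40.8 F [ 0.1  0.1 -2.1]
```

```bash
python3 -m creep '[[-1,[-0.9,1.2,0],-0.2],[-1,[-2.5,3.5,0],-0.5],[-1,[-4.7,6.6,0],-1],[-1,[-7,9.8,0],-1.5],[-1,[-9.3,13,0],-2],[-1,[-11.6,16.2,0],-2.5],[-1,[-13.6,19.1,0],-2.9],[-1,[-15,21,0],-3.14],[-1,[-15.48,21.72,0],-3.14],[-1,[-15.48,21.72,0],-3.14],[-1,[-15.48,21.72,0],-3.14]]'; python3 -m creep '[[-1,[0,0,1],0],[-1,[0,0,3],0],[-1,[0,0,5],0],[-1,[0,0,6.5],0],[-1,[0,0,7.5],0],[-1,[0,0,7.9],0],[-1,[0,0,8.1],0],[-1,[0,0,8.1],0]]'; python3 go.py 640 7 23 3.08
```

```text
clock: 33.5
eef_pos: [639.6, 6.6, 106.6]
eef_rot: [-3.141, -0.001, 3.08]
wrist_force: [-0.3, 0.6, -1.2]
finger_gap: 40.6
finger_force: 35.0
clock: 34.3
eef_pos: [640.6, 6.8, 26.8]
eef_rot: [3.142, 0.001, 3.08]
wrist_force: [0.5, -0.6, -2.2]
finger_gap: 40.9
finger_force: 35.0
shift [0.06 0.01 0.38] turn 0.0 now [640.6   6.8  26.8] psi 3.08 j6 -1.56 gap 40.9 F [ 0.5 -0.6 -2.2]
```

```bash
python3 -m creep '[[-1,[0,0,0.2],0],[-1,[0,0,0.35],0],[-1,[0,0,0.35],0],[-0.4,[0,0,0.35],0],[0.2,[0,0,0.35],0],[0.2,[0,0,0.35],0],[0.2,[0,0,0.35],0],[0.2,[0,0,-1],0],[0.2,[0,0,-4],0],[0.2,[0,0,-8],0],[0.2,[0,0,-12],0],[0.2,[0,0,-12],0]]'; python3 -m creep '[[0.2,[3,0,-1],0],[0.2,[7,0,-2],0],[0.2,[11,-2,-3],0],[0.2,[15,-5,-4],0],[0.2,[19,-8,-5],0],[0.2,[21,-11,-5],0],[0.2,[22,-12,-5],0],[0.2,[22,-12,-5],0],[0.2,[22,-12,-5],0],[0.2,[22,-12,-5],0]]'; python3 - <<'E'
from h import *
a=manip.camera("top")
cv2.imwrite("pics/fin.png",cv2.resize(a[150:350,100:500,::-1],None,fx=2,fy=2,interpolation=cv2.INTER_CUBIC))
E
```

```text
clock: 35.5
eef_pos: [642.6, 6.8, 153.8]
eef_rot: [3.141, 0.01, 3.08]
wrist_force: [-0.1, -0.7, 0.1]
finger_gap: 56.1
finger_force: 0.0
clock: 36.5
eef_pos: [414.0, -98.7, 196.2]
eef_rot: [3.141, -0.0, 3.081]
wrist_force: [-0.3, 0.2, 0.5]
finger_gap: 57.0
finger_force: 0.0
```

View pics/fin.png

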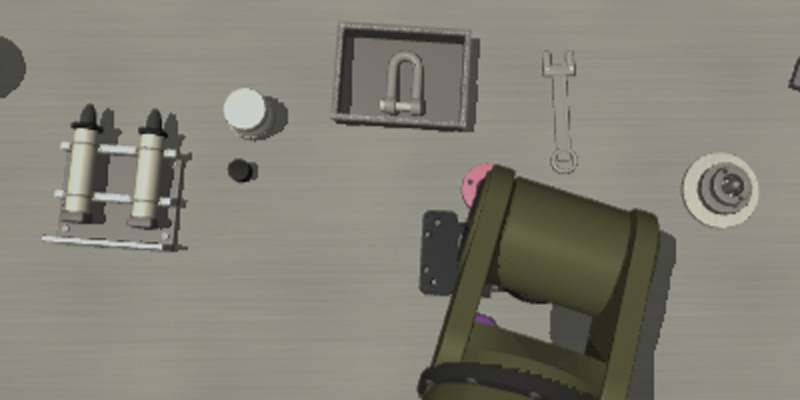

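The final view shows the shackle on the bin floor at (404,85), both loggers in the rack, the anodes stacked on the spindle at (722,190), and the jar and spanner untouched. The gripper is clear. Handing in.

```bash
python3 -c "
from cell import manip
print(manip.sign_off())"
```

```text
the job is handed in; nothing more can be done
None
```

The job is handed in at about 36.5 s on the robot clock, with no verdict returned: the last picture shows both loggers in the rack tips outward, both anodes on the spindle with the large one at the bottom, the shackle in the bin, and the jar and spanner undisturbed.

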